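# Fit the wheel cover over its valve

### The job

The silver cover has only been laid in the trailer wheel, resting on the spring clips with its notch away from the tyre valve. With a fingertip against its spokes, turn it in place until the notch lies over the valve (the yellow dot on the tyre marks where the valve is), then press down on the centre dome until the cover is fully home and level all round, and take the hand away. Do not lift the cover, do not force it down onto the valve stem, and leave the other things where they are.

Things in the scene. Friction and masses are not known exactly. Their poses are not given: they have to be found in the camera images.
- wheel: Trailer wheel lying face up, fixed to the work surface: black tyre 376 mm across, its side wall 88 mm high, dark steel rim whose edge (inner diameter 210 mm) is 84.5 mm high. Origin: wheel centre at the height of the work surface; z up; +x points from the centre to the valve. Spring clips inside grip the collar on the cover's back.
- seat (a point): Centre of the cover's level seat inside the rim, on the wheel's axis 66 mm above the work surface. Fully home, the cover's origin lies here.
- yellow_dot (a point): Yellow dot, 16 mm across, on the tyre's side wall 147 mm from the wheel centre, in the direction of the valve (wheel's +x).
- valve_top (a point): Top of the black rubber valve stem: upright, 11 mm in diameter, 90 mm from the wheel centre along the wheel's +x, its top 73 mm above the work surface (7 mm above the seat). Hidden under the cover until the notch is over it.
- cover: Loose silver plastic wheel cover, 204 mm across, about 0.2 kg, flange 4 mm thick, with a centre dome, five spokes and one notch. Origin: centre of the flange's underside; z up; +x through the notch. At first it lies level on the clips, origin about 75 mm above the work surface, with 2 to 3 mm sideways play in the rim. A sideways push under 2 N turns it either way; it stays where left.
- notch (a point): Middle of the notch, on the cover's +x 90 mm from its centre, at the flange's underside. The notch is a slot 24 mm wide in the outer edge, from 80 mm radius outwards. It must come over the valve: if more than 6 mm off it sideways, the cover cannot go home.
- spoke (a point): On one of the five equal raised spokes, half way up it, 75 mm from the cover's centre and 36 degrees counter-clockwise from the notch (the others follow every 72 degrees). Each is 24 mm wide, runs from 30 to 94 mm radius and stands 12 mm above the flange. Between spokes the floor is flat, 70 mm wide at 75 mm radius, 4 mm above the cover's origin.
- dome_top (a point): Centre of the flat top of the cover's centre dome, 64 mm across, 16 mm above the cover's origin and level with the spoke tops. Pressing straight down here with about 5 to 15 N sends the cover home, a stroke of 9 mm; it then stays down.
- jar_a: Amber glass jar with black twist cap, 66 mm in diameter, 95 mm tall, standing on the surface. Origin: centre of its base. Leave alone.
- jar_b: A second jar like jar_a. Leave alone.
- spray: White spray bottle with red trigger head, 72 mm in diameter, 200 mm tall. Origin: centre of its base. Leave alone.
- tray: Stainless steel tray, 170 x 240 x 28 mm, on the surface. Origin: centre of its underside. Leave alone.
- nut0: Steel wheel nut, 23 mm across, 21 mm tall, in the tray. Origin: centre of its base. Leave alone.
- nut1: A second wheel nut in the tray. Leave alone.
- trim_tool: Yellow plastic trim tool lying flat, about 190 mm long, 22 mm wide, 8 mm thick. Origin: under its middle; its x axis runs along it. Leave alone.
- brush: Small orange detailing brush, about 137 mm long, 22 mm wide, 13 mm thick, lying on the tyre's side wall opposite the yellow dot, its top about 101 mm above the work surface. Origin: under its handle; its x axis runs along it. Leave alone.
- valve: The rubber valve stem itself, part of the wheel; its origin is the valve_top point.
There are look-alikes about, which are no part of the job. Leave any green look-alike of the cover alone.

How it is judged:
By the outcome, as a careful person would: the job done as asked, in the order asked, and still so for the second after the job is handed in, with the robot touching nothing.
It also fails if it takes over 54 s, if anything falls off the work surface, if the arm or the gripper's body presses on something with over 40 N, if the wrist force passes 120 N, or if a joint passes its speed limit or range.

### The arm

A 7-joint arm with a two-finger parallel gripper is mounted at the origin on the work surface. World frame = base frame: x ahead of the robot, y to its left, z up, the work surface at z = 0. Lengths are in m, angles in rad, forces in N, time in s.
With the tool pointing down it reaches from about 0.425 to 0.95 m from the base axis. Payload 4.7 kg.
Tool frame: the origin (TCP) lies midway between the tips of the shut fingers; the grasp point (between the pads) lies tcp_to_grasp behind it (tcp_to_grasp is the distance from the TCP to the grasp point, in m); z points along the fingers, x is the direction in which the jaws open and shut, and the axes are right-handed (so a half turn about z gives the same grasp; the last joint's range is limited). The gripper opens to 85 mm and grips with 20 to 120 N. Pads are 22 mm wide; open, the fingers measure 114 mm over their backs; the gripper's body (76 mm by 85 mm) begins 54 mm behind the grasp point. The pads swing forward as they close: fully open they stand 13 mm farther back than shut.
Start: joints at [-1.314, 0.469, -0.049, 1.532, 0.024, 1.141, -0.082], TCP at [0.19, 0.648, 0.231] pointing down, gripper open.
Joint ranges: [-2.59, 2.59], [-0.33, 1.99], [-1.39, 1.29], [0.1, 2.45], [-1.04, 4.18], [0.21, 1.99], [-2.66, 2.66]. Speed limits (rad/s): [2.57, 2.57, 3.14, 3.14, 3.14, 3.14, 3.14].

### API

Orientations are given as a unit quaternion [x, y, z, w].
In Python, from rig import get_obs, read_camera, camera_info, job_done, boxes_of, tcp_to_grasp gives the robot as it stands. The module is installed in compiled form; this text tells all that it offers.
- The arm moves only by the tool arm_command, never from a script. Its argument "rows" is a list of rows, each an object of numbers: "dx", "dy", "dz": the shift along the tool's x, y, z in cm; "wx", "wy", "wz": the turn, a rotation vector about the tool's x, y, z in rad; "hand": the finger opening in cm, from 0 to 8.54. A call has 1 to 12 rows; each row shifts and turns the commanded pose from where the row before left it, along the tool's axes as they then stand; what a row does not reach is not made up. A row lasts 1/8 s, in which the tool goes at most 62.5 mm and 10.7 degrees, less where a joint would pass 70% of its speed; a pose out of reach is approached as far as the arm can. A call with a gripper value outside its range is refused whole. The fingers move at their own pace and stop on an object; "force" is the grip in N (left out, the last holds). Time passes only in rows, so rows that do not move let the fingers close. It gives the time, the measured TCP pose, the force and the opening at its end, in the units of the state.
- get_obs(): the state, without advancing time (a new reading comes with each control period).
- read_camera(name): name is "scene" or "top"; returns the picture (400x640x3 uint8, red, green, blue); there is no depth.
- camera_info(name): a dict with "intrinsics" (3x3 intrinsics, pixels), "R" (3x3) and "t" (3): a world point X has camera coordinates R X + t. Camera axes: x right, y down, z forward; pixel columns grow to the right and rows downward; lengths in m; the calibration is good to about 2 mm. A picture is of the moment at which its call begins. camera_info takes no time and is no camera call.
- job_done(): hands the job in, once; it reports no verdict.
Trained networks look in the newest picture that a camera, given by its name, has taken for a name from the list of things; names that differ only in an ending like _2 or _b are one class to them, and where a whole thing is asked for, a point or a joint stands for the part that bears it (a point fixed in the world has none). Each returns a list of dicts, best first, with "p" (0 to 1); they miss things now and then, are a little off and sometimes report something else, mostly with a low value. They report only what shows in the picture. A call takes as long as a camera call. They do not tell look-alikes from the thing itself.
- boxes_of(camera, label): "rect" ([left, top, right, bottom] in pixels, round what is visible of it).
The state is a dict: "time": time; "qpos": joint angles; "qvel": joint speeds; "joint_torque": joint torques, N m; "ee_pos": TCP position; "tcp_rot": TCP orientation; "contact_force": force on the tool from outside, world axes, zero at the start; "torque": the same for the moment, N m; "width": finger opening in m.
Only numpy, scipy, OpenCV 4.12 (cv2) and the standard library are available. Lean on these libraries where they do the work, as an engineer would, in place of code of your own. Each camera call takes 0.05 s, during which the arm holds its last target. There are 200 camera calls.

## Working session

There is one attempt and no reset: what is moved stays moved. The work goes in short steps, Python scripts to look and compute and a tool call to move; the robot and the scene stay as the last step left them, time stands still between calls to the robot, and variables do not carry over. Pictures are saved under pics/ and viewed, about 8 in all and at most 12, crops included, and the job is handed in when it is done.

Besides the shell and the picture viewer there is one more tool, called after ">>>" as name(argument=value, ...), one argument or row to a line, values as JSON. arm_command: Moves the arm, as the interface text tells. Its arguments: {"type":"object","properties":{"rows":{"type":"array","items":{"type":"object","properties":{"dx":{"type":"number"},"dy":{"type":"number"},"dz":{"type":"number"},"wx":{"type":"number"},"wy":{"type":"number"},"wz":{"type":"number"},"hand":{"type":"number"}}}},"force":{"type":"number"}},"required":["rows"]}

```bash
mkdir -p pics; cat > h.py <<'E'
import numpy as np, cv2
from rig import *
def save(cam,name,crop=None,s=1):
    im=read_camera(cam); 
    cv2.imwrite('pics/raw_'+name,im[:,:,::-1])
    if crop: l,t,r,b=crop; im=im[t:b,l:r]
    im=cv2.resize(im,None,fx=s,fy=s,interpolation=cv2.INTER_CUBIC)
    cv2.imwrite('pics/'+name,im[:,:,::-1])
def ray(cam,u,v,z):
    c=camera_info(cam);K,R,t=map(np.array,(c['intrinsics'],c['R'],c['t']))
    d=R.T@np.linalg.solve(K,[u,v,1]);o=-R.T@t
    return o+d*(z-o[2])/d[2]
def proj(cam,X):
    c=camera_info(cam);K,R,t=map(np.array,(c['intrinsics'],c['R'],c['t']))
    p=K@(R@np.array(X)+t);return p[:2]/p[2]
E
python3 - <<'E'
from h import *
save('top','t0.png');save('scene','s0.png')
for c in('top','scene'):
  i=camera_info(c);print(c,-np.array(i['R']).T@np.array(i['t']),i['intrinsics'][0][0])
  for l in('wheel','cover','yellow_dot','notch','spoke','dome_top','brush'):
    print(l,[(np.round(b['rect']).tolist(),round(b['p'],2)) for b in boxes_of(c,l)][:6])
o=get_obs();print(o)
print(tcp_to_grasp)
E
```

```text
top [0.1801266  0.02831155 1.43070383] 499.41894433154926
wheel [([238.0, 98.0, 376.0, 236.0], 0.59)]
cover [([397.0, 256.0, 469.0, 328.0], 0.6), ([276.0, 133.0, 346.0, 199.0], 0.59)]
yellow_dot [([242.0, 101.0, 376.0, 233.0], 0.69)]
notch [([399.0, 257.0, 471.0, 329.0], 0.95), ([271.0, 132.0, 345.0, 200.0], 0.65)]
spoke [([273.0, 130.0, 346.0, 202.0], 0.96), ([396.0, 259.0, 470.0, 328.0], 0.83), ([242.0, 102.0, 376.0, 235.0], 0.37)]
dome_top [([395.0, 260.0, 469.0, 330.0], 0.91), ([274.0, 132.0, 346.0, 198.0], 0.69)]
brush [([440.0, 107.0, 471.0, 144.0], 0.71), ([290.0, 207.0, 340.0, 223.0], 0.66)]
scene [1.18323914 0.8039112  0.98828214] 478.6096715231412
wheel [([221.0, 190.0, 355.0, 300.0], 0.61)]
cover [([254.0, 207.0, 328.0, 255.0], 0.85), ([292.0, 137.0, 348.0, 167.0], 0.68)]
yellow_dot [([222.0, 189.0, 362.0, 297.0], 0.77)]
notch [([293.0, 133.0, 346.0, 165.0], 0.74), ([251.0, 206.0, 330.0, 254.0], 0.57)]
spoke [([291.0, 137.0, 346.0, 170.0], 0.69), ([253.0, 206.0, 328.0, 255.0], 0.68)]
dome_top [([220.0, 191.0, 356.0, 297.0], 0.73), ([294.0, 134.0, 345.0, 169.0], 0.63), ([253.0, 204.0, 325.0, 258.0], 0.61)]
brush [([312.0, 194.0, 348.0, 213.0], 0.54)]
{'time': 0.8, 'qpos': array([-1.31388531,  0.46855765, -0.04860751,  1.53249496,  0.02407532,
        1.14102853, -0.08233876]), 'qvel': array([-0.00073641,  0.00057024,  0.00031818,  0.00115261,  0.00023205,
       -0.00215362, -0.00236941]), 'joint_torque': array([-2.14409833e-04, -5.10088170e+01, -4.67287120e-02, -2.38006800e+01,
        1.07916837e-02,  4.08157130e-04, -4.40255192e-06]), 'ee_pos': array([0.1902552 , 0.64764369, 0.23136558]), 'tcp_rot': array([ 8.00614396e-01,  5.99179927e-01,  1.75143706e-05, -5.40356319e-05]), 'contact_force': array([ 0.89171974, -0.31036353,  0.52752525]), 'torque': array([-0.01757009,  0.06182975,  0.04971687]), 'width': 0.08526550767805624}
0.0187
```

View pics/t0.png

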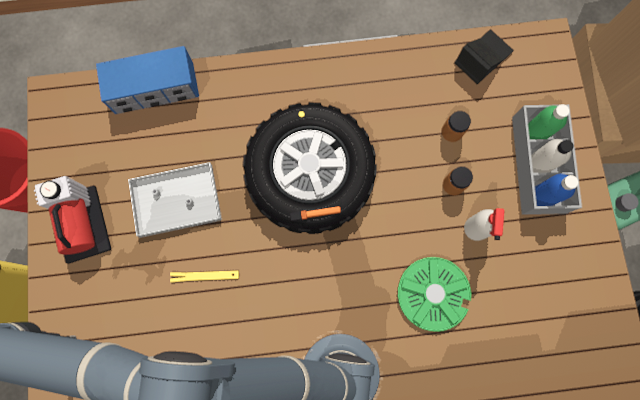

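View pics/s0.png

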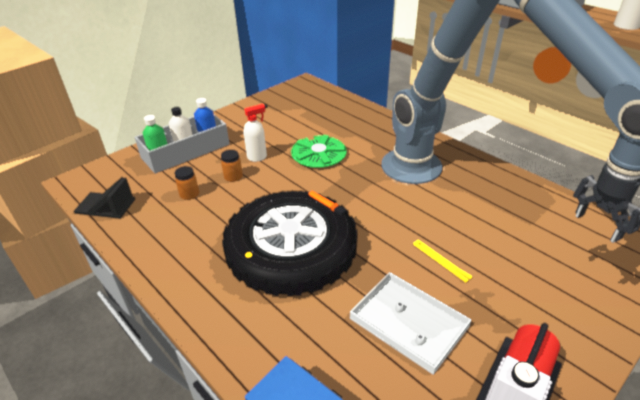

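Top view: the silver cover is at (310,163) in the wheel. The yellow dot is at (302,114) and the brush at (321,212). The green look-alike is at (434,294). Candidates for the cover are silver (310,163) and green (434,294), and I choose the silver one in the tyre. Next is a close crop to check that and find the notch.

```bash
python3 - <<'E'
from h import *
im=read_camera('top');h=cv2.cvtColor(im,cv2.COLOR_RGB2HSV)
cv2.imwrite('pics/raw1.png',im[:,:,::-1])
m=np.zeros((400,640),bool);m[95:240,235:380]=1
y=m&(h[...,0]>22)&(h[...,0]<35)&(h[...,1]>120)&(h[...,2]>150)
v,u=np.nonzero(y);print(len(u),u.mean(),v.mean());D=ray('top',u.mean(),v.mean(),.088);print('dot',D)
# silver
s=(m&(h[...,1]<60)&(h[...,2]>130)).astype(np.uint8)
n,l,st,c=cv2.connectedComponentsWithStats(s);k=1+st[1:,4].argmax()
ct=max(cv2.findContours((l==k).astype(np.uint8),0,1)[0],key=len)
(e,ax,an)=cv2.fitEllipse(cv2.convexHull(ct));print(e,ax,an)
print('cover c',ray('top',*e,.079))
im2=im[115:215,260:360];cv2.imwrite('pics/c1.png',cv2.resize(im2,None,fx=6,fy=6,interpolation=cv2.INTER_CUBIC)[:,:,::-1])
print('green',ray('top',434,294,.0))
E
```

```text
18 301.05555555555554 113.72222222222223
dot [0.72431358 0.02136436 0.088     ]
(309.0893859863281, 164.24432373046875) (69.82496643066406, 73.24671936035156) 86.89856719970703
cover c [0.57570919 0.01552415 0.079     ]
green [ 0.17934706 -0.29213499  0.        ]
```

View pics/c1.png

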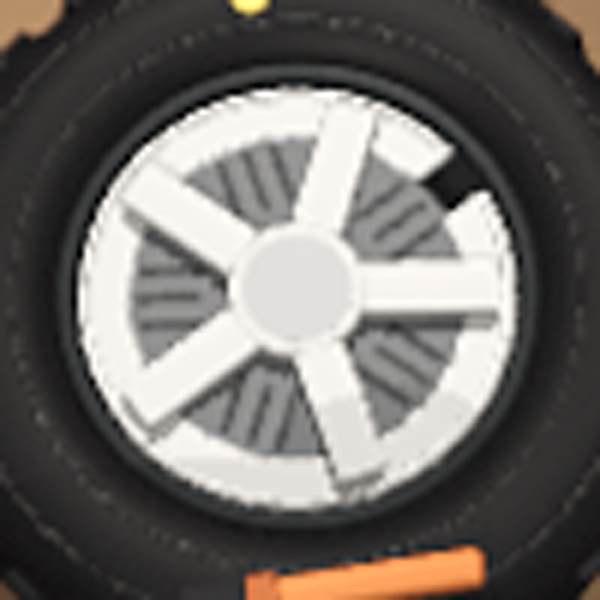

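The crop shows the silver cover in the tyre with its notch at full-picture pixel (336.7,145), up and to the right. The dot is up at (301,114), so a counter-clockwise turn of about 65° is needed. I'll fit the pose with a projected model.

```bash
cat >> h.py <<'E'
from scipy.ndimage import map_coordinates
from scipy.optimize import minimize
def samp():
    r,a=np.meshgrid(np.arange(.03,.106,.0015),np.radians(np.arange(0,360,1.)),indexing='ij');r=r.ravel();a=a.ravel()
    x,y=r*np.cos(a),r*np.sin(a)
    b=(a-np.radians(36)+np.radians(36))%np.radians(72)-np.radians(36)
    lat=abs(r*np.sin(b)); sp=(lat<.0105)&(r>.036)&(r<.092); nsp=lat>.016
    no=(x>.083)&(abs(y)<.010)&(r<.103); nonear=(x>.075)&(abs(y)<.015)
    ann=(r>.083)&(r<.100)&nsp&~nonear
    dk=((r>.042)&(r<.066)&nsp); gap=(r>.1032)
    W=np.r_[np.c_[x,y,0*x+.016][sp],np.c_[x,y,0*x+.004][ann]]
    G=np.c_[x,y,0*x+.004][dk]; N=np.c_[x,y,0*x+.002][no]; P=np.c_[x,y,0*x+.004][gap]
    return W,G,N,P
S=samp()
def fit(im,cam,x0,zo):
    g=cv2.GaussianBlur(cv2.cvtColor(im,cv2.COLOR_RGB2GRAY),(3,3),0).astype(float)
    c=camera_info(cam);K,R,t=map(np.array,(c['intrinsics'],c['R'],c['t']))
    def f(p):
        ct,s=np.cos(p[2]),np.sin(p[2]);v=[]
        for A in S:
            X=np.c_[p[0]+ct*A[:,0]-s*A[:,1],p[1]+s*A[:,0]+ct*A[:,1],zo+A[:,2]]
            q=(X@R.T+t)@K.T;v.append(np.minimum(map_coordinates(g,[q[:,1]/q[:,2],q[:,0]/q[:,2]],order=1),235).mean())
        return -2*v[0]+v[1]*.7+.5*v[2]+v[3]
    best=min((minimize(f,[x0[0],x0[1],th],method='Nelder-Mead',options=dict(initial_simplex=[[x0[0],x0[1],th],[x0[0]+.004,x0[1],th],[x0[0],x0[1]+.004,th],[x0[0],x0[1],th+.15]],xatol=1e-5)) for th in (x0[2]+np.radians([-16,-8,0,8,16]))),key=lambda r:r.fun)
    return best.x,best.fun
E
python3 - <<'E'
from h import *
im=cv2.imread('pics/raw1.png')[:,:,::-1]
n=ray('top',336.7,145,.077);c=[.5757,.0155];th=np.arctan2(n[1]-c[1],n[0]-c[0]);print(n,np.degrees(th))
p,f=fit(im,'top',[*c,th],.075);print('top',p,np.degrees(p[2]),f)
sc=cv2.imread('pics/raw_s0.png')[:,:,::-1]
p2,f2=fit(sc,'scene',[*c,th],.075);print('scene',p2,np.degrees(p2[2]),f2)
D=np.array([.72431,.02136]);print('dot dir',np.degrees(np.arctan2(*(D-p[:2])[::-1])),np.linalg.norm(D-p[:2]))
h=cv2.cvtColor(sc,cv2.COLOR_RGB2HSV);y=(h[...,0]>22)&(h[...,0]<35)&(h[...,1]>120)&(h[...,2]>150);y[:,:235]=0;y[:,270:]=0;y[:240]=0;y[270:]=0
v,u=np.nonzero(y);print(len(u),ray('scene',u.mean(),v.mean(),.088))
# tyre silhouette rough: wheel centre from rim dark ring ellipse in top
E
```

```text
[ 0.62332609 -0.068697    0.077     ] -60.50529802194681
top [ 0.57755895  0.01535278 -1.03945857] -59.55658928178178 -258.1417642018058
scene [ 0.5792241   0.01554584 -1.04596855] -59.92958348658755 -174.15108987097366
dot dir 2.344082257385379 0.14687394642195084
35 [0.72586771 0.02137727 0.088     ]
```

The top and scene fits agree: centre about (0.578, 0.0155), notch at -59.7°, dot direction +2.3°, so the turn is +62°. The dot radius comes out at 146.9 mm against 147 mm expected. I'll move over the floor gap at notch-72° with the fingers shut.

>>> arm_command(
  rows=[
    {"dx": -3.6,"dy": 3.3,"hand": 0},
    {"dx": -3.6,"dy": 3.3,"hand": 0},
    {"dx": -3.6,"dy": 3.3,"hand": 0},
    {"dx": -3.6,"dy": 3.3,"hand": 0},
    {"dx": -3.6,"dy": 3.3,"hand": 0},
    {"dx": -3.6,"dy": 3.3,"hand": 0},
    {"dx": -3.6,"dy": 3.3,"hand": 0},
    {"dx": -3.6,"dy": 3.3,"hand": 0},
    {"dx": -3.6,"dy": 3.3,"hand": 0},
    {"dx": -3.6,"dy": 3.3,"hand": 0},
    {"dx": -3.6,"dy": 3.3,"hand": 0},
    {"dx": -3.6,"dy": 3.3,"hand": 0},
  ],
)

```text
invalid input
```

>>> arm_command(
  rows=[
    {"dx": -3.6,"dy": 3.3},
    {"dx": -3.6,"dy": 3.3},
    {"dx": -3.6,"dy": 3.3},
    {"wz": 0.17},
    {"wz": 0.17},
    {"wz": 0.17},
    {"wz": 0.17},
    {"wz": 0.17},
    {"wz": 0.17},
    {"wz": 0.17},
    {"wz": 0.17},
    {"wz": 0.17},
  ],
)

```text
invalid input
```

>>> arm_command(
  rows=[
    {"wz": 0.16},
    {"wz": 0.16},
    {"wz": 0.16},
    {},
  ],
)

```text
invalid input
```

```bash
cat >> h.py <<'E'
from scipy.spatial.transform import Rotation as Ro
def togo(x,y,z):
    o=get_obs();R=Ro.from_quat(o['tcp_rot']);d=R.inv().apply(np.array([x,y,z])-o['ee_pos'])*100
    ax=R.as_matrix();print('t',o['time'],'tcp',o['ee_pos'].round(4),'togo cm',d.round(2),'xang',np.degrees(np.arctan2(ax[1,0],ax[0,0])).round(1),'tilt',ax[:,2].round(3),'F',o['contact_force'].round(1),'w',round(o['width'],4))
E
python3 -c "
from h import *
togo(.528,-.0406,.084)"
```

```text
t 0.85 tcp [0.1902 0.6476 0.2313] togo cm [-56.51  51.81  14.73] xang 73.6 tilt [-0.  0. -1.] F [ 0.4  0.1 -0.5] w 0.085
```

>>> arm_command(
  rows=[
    {"dx": -3.6,"dy": 3.3,"dz": 0,"wx": 0,"wy": 0,"wz": 0,"hand": 0},
  ],
  force=20,
)

```text
time: 0.98
ee_pos: [0.2088, 0.606, 0.2308]
tcp_rot: [0.799, 0.602, -0.0, -0.001]
contact_force: [1.3, -0.6, 0.3]
width: 0.0696
```

>>> arm_command(
  rows=[
    {"dx": -3.6,"dy": 3.3,"dz": 0,"wx": 0,"wy": 0,"wz": 0,"hand": 0},
    {"dx": -3.6,"dy": 3.3,"dz": 0,"wx": 0,"wy": 0,"wz": 0,"hand": 0},
    {"dx": -3.6,"dy": 3.3,"dz": 0,"wx": 0,"wy": 0,"wz": 0,"hand": 0},
    {"dx": -3.6,"dy": 3.3,"dz": 0,"wx": 0,"wy": 0,"wz": 0,"hand": 0},
    {"dx": -3.6,"dy": 3.3,"dz": 0,"wx": 0,"wy": 0,"wz": 0,"hand": 0},
    {"dx": -3.6,"dy": 3.3,"dz": 0,"wx": 0,"wy": 0,"wz": 0,"hand": 0},
    {"dx": -3.6,"dy": 3.3,"dz": 0,"wx": 0,"wy": 0,"wz": 0,"hand": 0},
    {"dx": -3.6,"dy": 3.3,"dz": 0,"wx": 0,"wy": 0,"wz": 0,"hand": 0},
    {"dx": -3.6,"dy": 3.3,"dz": 0,"wx": 0,"wy": 0,"wz": 0,"hand": 0},
    {"dx": -3.6,"dy": 3.3,"dz": 0,"wx": 0,"wy": 0,"wz": 0,"hand": 0},
    {"dx": -3.6,"dy": 3.3,"dz": 0,"wx": 0,"wy": 0,"wz": 0,"hand": 0},
    {"dx": -3.6,"dy": 3.3,"dz": 0,"wx": 0,"wy": 0,"wz": 0,"hand": 0},
  ],
  force=20,
)

```text
time: 2.48
ee_pos: [0.4706, 0.0763, 0.2317]
tcp_rot: [0.801, 0.599, 0.001, 0.0]
contact_force: [0.8, 1.0, -1.2]
width: 0.0
```

>>> arm_command(
  rows=[
    {"dx": -3.6,"dy": 3.3,"dz": 0,"wx": 0,"wy": 0,"wz": 0.17,"hand": 0},
    {"dx": 0,"dy": 0,"dz": 0,"wx": 0,"wy": 0,"wz": 0.17,"hand": 0},
    {"dx": 0,"dy": 0,"dz": 0,"wx": 0,"wy": 0,"wz": 0.17,"hand": 0},
    {"dx": 0,"dy": 0,"dz": 0,"wx": 0,"wy": 0,"wz": 0.17,"hand": 0},
    {"dx": 0,"dy": 0,"dz": 0,"wx": 0,"wy": 0,"wz": 0.17,"hand": 0},
    {"dx": 0,"dy": 0,"dz": 0,"wx": 0,"wy": 0,"wz": 0.17,"hand": 0},
    {"dx": 0,"dy": 0,"dz": 0,"wx": 0,"wy": 0,"wz": 0.17,"hand": 0},
    {"dx": 0,"dy": 0,"dz": 0,"wx": 0,"wy": 0,"wz": 0.17,"hand": 0},
    {"dx": 0,"dy": 0,"dz": 0,"wx": 0,"wy": 0,"wz": 0.17,"hand": 0},
    {"dx": 0,"dy": 0,"dz": 0,"wx": 0,"wy": 0,"wz": 0.17,"hand": 0},
    {"dx": 0,"dy": 0,"dz": 0,"wx": 0,"wy": 0,"wz": 0.17,"hand": 0},
    {"dx": 0,"dy": 0,"dz": 0,"wx": 0,"wy": 0,"wz": 0.14,"hand": 0},
  ],
  force=20,
)

```text
time: 3.98
ee_pos: [0.4915, 0.0339, 0.2315]
tcp_rot: [0.934, -0.357, 0.0, -0.0]
contact_force: [0.2, 0.4, 0.4]
width: -0.0
```

```bash
python3 -c "
from h import *
togo(.528,-.0406,.084)"
```

```text
t 3.975 tcp [0.4915 0.0339 0.2315] togo cm [ 7.69  3.13 14.75] xang -41.8 tilt [ 0.  0. -1.] F [0.2 0.4 0.4] w -0.0
```

>>> arm_command(
  rows=[
    {"dx": 2.6,"dy": 1.0,"dz": 0,"wx": 0,"wy": 0,"wz": 0,"hand": 0},
    {"dx": 2.6,"dy": 1.1,"dz": 0,"wx": 0,"wy": 0,"wz": 0,"hand": 0},
    {"dx": 2.5,"dy": 1.0,"dz": 0,"wx": 0,"wy": 0,"wz": 0,"hand": 0},
    {"dx": 0,"dy": 0,"dz": 4,"wx": 0,"wy": 0,"wz": 0,"hand": 0},
    {"dx": 0,"dy": 0,"dz": 4,"wx": 0,"wy": 0,"wz": 0,"hand": 0},
    {"dx": 0,"dy": 0,"dz": 4,"wx": 0,"wy": 0,"wz": 0,"hand": 0},
    {"dx": 0,"dy": 0,"dz": 1,"wx": 0,"wy": 0,"wz": 0,"hand": 0},
    {"dx": 0,"dy": 0,"dz": 0,"wx": 0,"wy": 0,"wz": 0,"hand": 0},
  ],
  force=20,
)

```text
time: 4.97
ee_pos: [0.5288, -0.0405, 0.1016]
tcp_rot: [0.935, -0.355, 0.0, 0.0]
contact_force: [0.1, 0.1, -0.1]
width: -0.0002
```

```bash
python3 -c "
from h import *
togo(.528,-.0406,.085)
save('scene','s2.png',(220,110,380,300),4)
im=cv2.imread('pics/s2.png');cv2.imwrite('pics/s2.png',im[:600])"
```

```text
t 4.975 tcp [ 0.5288 -0.0405  0.1016] togo cm [-0.05  0.06  1.66] xang -41.5 tilt [ 0. -0. -1.] F [ 0.1  0.1 -0.1] w -0.0002
```

View pics/s2.png

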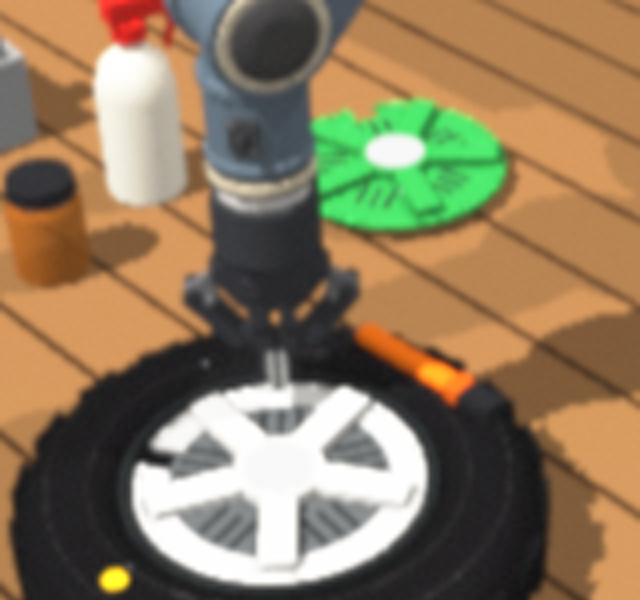

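The picture shows the shut fingertips at about (278,385), in the gap between spokes and clear of the brush at (420,370). Now I'll lower onto the floor gap and sweep.

>>> arm_command(
  rows=[
    {"dx": 0,"dy": 0,"dz": 0.8,"wx": 0,"wy": 0,"wz": 0,"hand": 0},
    {"dx": 0,"dy": 0,"dz": 0.8,"wx": 0,"wy": 0,"wz": 0,"hand": 0},
    {"dx": 0,"dy": 0,"dz": 0,"wx": 0,"wy": 0,"wz": 0,"hand": 0},
  ],
  force=20,
)

```text
time: 5.4
ee_pos: [0.5281, -0.0403, 0.0849]
tcp_rot: [0.935, -0.355, -0.0, 0.0]
contact_force: [0.2, 0.6, 0.3]
width: -0.0002
```

>>> arm_command(
  rows=[
    {"dx": 0.75,"dy": -0.04,"dz": 0,"wx": 0,"wy": 0,"wz": -0.1,"hand": 0},
    {"dx": 0.75,"dy": -0.04,"dz": 0,"wx": 0,"wy": 0,"wz": -0.1,"hand": 0},
    {"dx": 0.75,"dy": -0.04,"dz": 0,"wx": 0,"wy": 0,"wz": -0.1,"hand": 0},
    {"dx": 0.75,"dy": -0.04,"dz": 0,"wx": 0,"wy": 0,"wz": -0.1,"hand": 0},
    {"dx": 0.75,"dy": -0.04,"dz": 0,"wx": 0,"wy": 0,"wz": -0.1,"hand": 0},
    {"dx": 0.75,"dy": -0.04,"dz": 0,"wx": 0,"wy": 0,"wz": -0.1,"hand": 0},
    {"dx": 0,"dy": 0,"dz": 0,"wx": 0,"wy": 0,"wz": 0,"hand": 0},
  ],
  force=20,
)

```text
time: 6.28
ee_pos: [0.5695, -0.0588, 0.0854]
tcp_rot: [0.998, -0.063, 0.0, -0.0]
contact_force: [-0.3, -0.3, -0.0]
width: -0.0003
```

```bash
python3 -c "
from h import *
togo(.578,.0154,.085)
im=read_camera('scene');cv2.imwrite('pics/raw_s3.png',im[:,:,::-1])
for d in (0,10,20,30):
  p,f=fit(im,'scene',[.579,.0155,np.radians(-59.7+d)],.075);print(p.round(4),np.degrees(p[2]),f)"
```

```text
t 6.275 tcp [ 0.5695 -0.0588  0.0854] togo cm [-0.09 -7.47  0.04] xang -7.2 tilt [ 0.001  0.    -1.   ] F [-0.3 -0.3 -0. ] w -0.0003
[ 0.5811  0.0175 -0.783 ] -44.8645037267384 -166.4636295004007
[ 0.5811  0.0175 -0.783 ] -44.86493232275633 -166.46362842498462
[ 0.5811  0.0175 -0.783 ] -44.86509928491425 -166.46362785840938
[ 0.5811  0.0175 -0.783 ] -44.86485523193359 -166.46362925937143
```

Sweeping is working: the cover is now at -44.9° and the spoke follows the finger. About 47° remains, so I'll go 0.7 rad and then measure.

>>> arm_command(
  rows=[
    {"dx": 0.75,"dy": -0.04,"dz": 0,"wx": 0,"wy": 0,"wz": -0.1,"hand": 0},
    {"dx": 0.75,"dy": -0.04,"dz": 0,"wx": 0,"wy": 0,"wz": -0.1,"hand": 0},
    {"dx": 0.75,"dy": -0.04,"dz": 0,"wx": 0,"wy": 0,"wz": -0.1,"hand": 0},
    {"dx": 0.75,"dy": -0.04,"dz": 0,"wx": 0,"wy": 0,"wz": -0.1,"hand": 0},
    {"dx": 0.75,"dy": -0.04,"dz": 0,"wx": 0,"wy": 0,"wz": -0.1,"hand": 0},
    {"dx": 0.75,"dy": -0.04,"dz": 0,"wx": 0,"wy": 0,"wz": -0.1,"hand": 0},
    {"dx": 0.75,"dy": -0.04,"dz": 0,"wx": 0,"wy": 0,"wz": -0.1,"hand": 0},
    {"dx": 0,"dy": 0,"dz": 0,"wx": 0,"wy": 0,"wz": 0,"hand": 0},
  ],
  force=20,
)

```text
time: 7.32
ee_pos: [0.6192, -0.0465, 0.0852]
tcp_rot: [0.959, 0.283, 0.0, -0.0]
contact_force: [-0.7, 0.8, 0.2]
width: 0.0001
```

```bash
python3 -c "
from h import *
togo(.578,.0154,.085)
o=get_obs()['ee_pos'];print('phi',np.degrees(np.arctan2(o[1]-.0155,o[0]-.578)))
im=read_camera('scene');cv2.imwrite('pics/raw_s4.png',im[:,:,::-1])
for d in (-16,0):
  p,f=fit(im,'scene',[.579,.0155,np.radians(-5+d)],.075);print(p.round(4),np.degrees(p[2]),f)"
```

```text
t 7.325 tcp [ 0.6192 -0.0465  0.0852] togo cm [-0.1  -7.44  0.03] xang 32.8 tilt [ 0.  0. -1.] F [-0.7  0.8  0.2] w 0.0001
phi -56.39214711740545
[ 0.581   0.0184 -0.0902] -5.166214374524867 -163.5773263728373
[ 0.581   0.0184 -0.0902] -5.166214374524865 -163.5773263728373
```

>>> arm_command(
  rows=[
    {"dx": 0.45,"dy": -0.02,"dz": 0,"wx": 0,"wy": 0,"wz": -0.06,"hand": 0},
    {"dx": 0.45,"dy": -0.02,"dz": 0,"wx": 0,"wy": 0,"wz": -0.06,"hand": 0},
    {"dx": 0,"dy": 0,"dz": 0,"wx": 0,"wy": 0,"wz": 0,"hand": 0},
    {"dx": -0.5,"dy": 0,"dz": 0,"wx": 0,"wy": 0,"wz": 0,"hand": 0},
    {"dx": -0.5,"dy": 0,"dz": 0,"wx": 0,"wy": 0,"wz": 0,"hand": 0},
    {"dx": 0,"dy": 0,"dz": -2,"wx": 0,"wy": 0,"wz": 0,"hand": 0},
    {"dx": 0,"dy": 0,"dz": -5,"wx": 0,"wy": 0,"wz": 0,"hand": 0},
    {"dx": 0,"dy": 0,"dz": -5,"wx": 0,"wy": 0,"wz": 0,"hand": 0},
    {"dx": 6,"dy": 0,"dz": 0,"wx": 0,"wy": 0,"wz": 0,"hand": 0},
  ],
  force=20,
)

```text
time: 8.5
ee_pos: [0.666, -0.0153, 0.2119]
tcp_rot: [0.942, 0.336, 0.004, 0.003]
contact_force: [1.7, -0.6, 1.1]
width: -0.0
```

>>> arm_command(
  rows=[
    {"dx": -6,"dy": 0,"dz": 0,"wx": 0,"wy": 0,"wz": 0,"hand": 0},
    {"dx": -1,"dy": 6,"dz": 0,"wx": 0,"wy": 0,"wz": 0,"hand": 0},
    {"dx": -1,"dy": 6,"dz": 0,"wx": 0,"wy": 0,"wz": 0,"hand": 0},
    {"dx": -1,"dy": 6,"dz": 0,"wx": 0,"wy": 0,"wz": 0,"hand": 0},
    {"dx": 0,"dy": 5,"dz": 0,"wx": 0,"wy": 0,"wz": 0,"hand": 0},
    {"dx": 0,"dy": 0,"dz": 0,"wx": 0,"wy": 0,"wz": 0,"hand": 0},
  ],
  force=20,
)

```text
time: 9.25
ee_pos: [0.7425, -0.2491, 0.2035]
tcp_rot: [0.941, 0.338, -0.001, 0.001]
contact_force: [-0.1, -0.5, 0.0]
width: -0.0002
```

```bash
python3 -c "
from h import *
togo(.578,.0154,.11)
for c in ('top','scene'):
  im=read_camera(c);cv2.imwrite('pics/raw5_%s.png'%c,im[:,:,::-1])
  p,f=fit(im,c,[.579,.0165,np.radians(1)],.075);print(c,p.round(4),np.degrees(p[2]),f,'notch',p[:2]+.09*np.array([np.cos(p[2]),np.sin(p[2])]))
im=cv2.imread('pics/raw5_top.png');a=cv2.resize(im[100:200,260:360],(500,500),interpolation=2)
cv2.imwrite('pics/c5.png',a)
"
```

```text
t 9.25 tcp [ 0.7425 -0.2491  0.2035] togo cm [  4.14 -30.88   9.31] xang 39.5 tilt [-0.002 -0.003 -1.   ] F [-0.1 -0.5  0. ] w -0.0002
top [0.5768 0.0147 0.0451] 2.5816900443909456 -247.0181247036817 notch [0.6667323  0.01879892]
scene [0.584  0.0189 0.0427] 2.445066672742866 -153.64872773174216 notch [0.67394944 0.02273464]
```

View pics/c5.png

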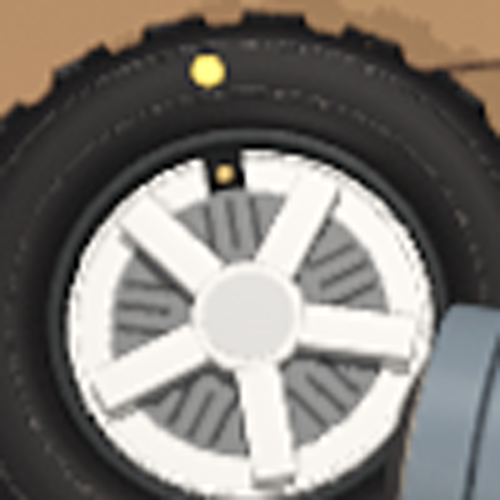

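The brass valve tip shows at crop (226,174), centred in the notch (207–245). The top fit gives the notch at 2.6° against the dot's 2.3°. Next I'll move over the dome.

>>> arm_command(
  rows=[
    {"dx": 0.7,"dy": -5,"dz": 0,"wx": 0,"wy": 0,"wz": 0,"hand": 0},
    {"dx": 0.7,"dy": -5,"dz": 0,"wx": 0,"wy": 0,"wz": 0,"hand": 0},
    {"dx": 0.7,"dy": -5,"dz": 0,"wx": 0,"wy": 0,"wz": 0,"hand": 0},
    {"dx": 0.7,"dy": -5,"dz": 0,"wx": 0,"wy": 0,"wz": 0,"hand": 0},
    {"dx": 0.7,"dy": -5,"dz": 0,"wx": 0,"wy": 0,"wz": 0,"hand": 0},
    {"dx": 0.6,"dy": -5.9,"dz": 0,"wx": 0,"wy": 0,"wz": 0,"hand": 0},
    {"dx": 0,"dy": 0,"dz": 4.6,"wx": 0,"wy": 0,"wz": 0,"hand": 0},
    {"dx": 0,"dy": 0,"dz": 4.6,"wx": 0,"wy": 0,"wz": 0,"hand": 0},
    {"dx": 0,"dy": 0,"dz": 0,"wx": 0,"wy": 0,"wz": 0,"hand": 0},
  ],
  force=20,
)

```text
time: 10.48
ee_pos: [0.5728, 0.0213, 0.111]
tcp_rot: [0.94, 0.342, -0.003, -0.001]
contact_force: [-0.7, -0.3, 0.2]
width: 0.0
```

```bash
python3 -c "
from h import *
togo(.577,.015,.091)
v=ray('top',305.2,134.8,.073);print('valve',v)
n=proj('top',[.6667,.0188,.073]);print(n)"
```

```text
t 10.475 tcp [0.5728 0.0213 0.111 ] togo cm [-0.07  0.76  2.  ] xang 40.0 tilt [-0.007  0.    -1.   ] F [-0.7 -0.3  0.2] w 0.0
valve [0.66553652 0.01658021 0.073     ]
[304.3823037  134.50266143]
```

>>> arm_command(
  rows=[
    {"dx": -0.1,"dy": 0.75,"dz": 0.5,"wx": 0,"wy": 0,"wz": 0,"hand": 0},
    {"dx": 0,"dy": 0,"dz": 0.8,"wx": 0,"wy": 0,"wz": 0,"hand": 0},
    {"dx": 0,"dy": 0,"dz": 0.4,"wx": 0,"wy": 0,"wz": 0,"hand": 0},
    {"dx": 0,"dy": 0,"dz": 0.3,"wx": 0,"wy": 0,"wz": 0,"hand": 0},
    {"dx": 0,"dy": 0,"dz": 0.2,"wx": 0,"wy": 0,"wz": 0,"hand": 0},
    {"dx": 0,"dy": 0,"dz": 0,"wx": 0,"wy": 0,"wz": 0,"hand": 0},
  ],
  force=20,
)

```text
time: 11.22
ee_pos: [0.5806, 0.0135, 0.0912]
tcp_rot: [0.94, 0.341, -0.0, -0.0]
contact_force: [0.1, 0.7, 0.3]
width: 0.0
```

>>> arm_command(
  rows=[
    {"dx": -0.1,"dy": -0.3,"dz": -0.2,"wx": 0,"wy": 0,"wz": 0,"hand": 0},
    {"dx": 0,"dy": 0,"dz": 0.2,"wx": 0,"wy": 0,"wz": 0,"hand": 0},
    {"dx": 0,"dy": 0,"dz": 0.1,"wx": 0,"wy": 0,"wz": 0,"hand": 0},
    {"dx": 0,"dy": 0,"dz": 0.1,"wx": 0,"wy": 0,"wz": 0,"hand": 0},
    {"dx": 0,"dy": 0,"dz": 0,"wx": 0,"wy": 0,"wz": 0,"hand": 0},
  ],
  force=20,
)

```text
time: 11.85
ee_pos: [0.5783, 0.0152, 0.0897]
tcp_rot: [0.94, 0.341, 0.0, -0.0]
contact_force: [-1.2, 0.2, 2.9]
width: 0.0002
```

>>> arm_command(
  rows=[
    {"dx": 0,"dy": 0,"dz": 0.1,"wx": 0,"wy": 0,"wz": 0,"hand": 0},
    {"dx": 0,"dy": 0,"dz": 0.1,"wx": 0,"wy": 0,"wz": 0,"hand": 0},
    {"dx": 0,"dy": 0,"dz": 0,"wx": 0,"wy": 0,"wz": 0,"hand": 0},
  ],
  force=20,
)

```text
time: 12.22
ee_pos: [0.5786, 0.0152, 0.0883]
tcp_rot: [0.94, 0.341, 0.001, 0.0]
contact_force: [-1.1, 1.0, 5.7]
width: 0.0
```

>>> arm_command(
  rows=[
    {"dx": 0,"dy": 0,"dz": 0.1,"wx": 0,"wy": 0,"wz": 0,"hand": 0},
    {"dx": 0,"dy": 0,"dz": 0.1,"wx": 0,"wy": 0,"wz": 0,"hand": 0},
    {"dx": 0,"dy": 0,"dz": 0,"wx": 0,"wy": 0,"wz": 0,"hand": 0},
  ],
  force=20,
)

```text
time: 12.6
ee_pos: [0.5778, 0.0151, 0.085]
tcp_rot: [0.94, 0.341, -0.0, -0.0]
contact_force: [-0.4, 0.7, 1.3]
width: -0.0001
```

Force rises to about 6 N, then drops as the clips take the collar. I'll continue down to the seat, where the dome top should be at 82 mm.

>>> arm_command(
  rows=[
    {"dx": 0,"dy": 0,"dz": 0.1,"wx": 0,"wy": 0,"wz": 0,"hand": 0},
    {"dx": 0,"dy": 0,"dz": 0.1,"wx": 0,"wy": 0,"wz": 0,"hand": 0},
    {"dx": 0,"dy": 0,"dz": 0.1,"wx": 0,"wy": 0,"wz": 0,"hand": 0},
    {"dx": 0,"dy": 0,"dz": 0,"wx": 0,"wy": 0,"wz": 0,"hand": 0},
  ],
  force=20,
)

```text
time: 13.1
ee_pos: [0.5778, 0.015, 0.0821]
tcp_rot: [0.94, 0.341, -0.0, -0.0]
contact_force: [-0.2, -0.2, 0.9]
width: -0.0
```

>>> arm_command(
  rows=[
    {"dx": 0,"dy": 0,"dz": 0.1,"wx": 0,"wy": 0,"wz": 0,"hand": 0},
    {"dx": 0,"dy": 0,"dz": 0.1,"wx": 0,"wy": 0,"wz": 0,"hand": 0},
    {"dx": 0,"dy": 0,"dz": 0,"wx": 0,"wy": 0,"wz": 0,"hand": 0},
  ],
  force=20,
)

```text
time: 13.48
ee_pos: [0.5779, 0.015, 0.0821]
tcp_rot: [0.94, 0.34, -0.0, -0.0]
contact_force: [-4.8, 0.5, 15.2]
width: -0.0002
```

It stopped at 82.1 mm with 15 N, so the cover is bottomed at the seat. I'll lift off and move clear.

>>> arm_command(
  rows=[
    {"dx": 0,"dy": 0,"dz": -1,"wx": 0,"wy": 0,"wz": 0,"hand": 0},
    {"dx": 0,"dy": 0,"dz": -5,"wx": 0,"wy": 0,"wz": 0,"hand": 0},
    {"dx": 0,"dy": 0,"dz": -6,"wx": 0,"wy": 0,"wz": 0,"hand": 0},
    {"dx": 0,"dy": 5,"dz": 0,"wx": 0,"wy": 0,"wz": 0,"hand": 0},
    {"dx": 0,"dy": 5,"dz": 0,"wx": 0,"wy": 0,"wz": 0,"hand": 0},
    {"dx": 0,"dy": 5,"dz": 0,"wx": 0,"wy": 0,"wz": 0,"hand": 0},
    {"dx": 0,"dy": 5,"dz": 0,"wx": 0,"wy": 0,"wz": 0,"hand": 0},
    {"dx": 0,"dy": 5,"dz": 0,"wx": 0,"wy": 0,"wz": 0,"hand": 0},
    {"dx": 0,"dy": 5,"dz": 0,"wx": 0,"wy": 0,"wz": 0,"hand": 0},
    {"dx": 0,"dy": 0,"dz": 0,"wx": 0,"wy": 0,"wz": 0,"hand": 0},
  ],
  force=20,
)

```text
time: 14.72
ee_pos: [0.7701, -0.2205, 0.1982]
tcp_rot: [0.941, 0.338, -0.001, 0.001]
contact_force: [-0.3, 1.0, -0.3]
width: 0.0
```

```bash
python3 -c "
from h import *
togo(.578,.0154,.11)
T=[]
for c in ('top','scene'):
  im=read_camera(c);cv2.imwrite('pics/raw6_%s.png'%c,im[:,:,::-1])
  for z in (.066,.070,.075):
    p,f=fit(im,c,[.577,.0150,np.radians(2)],z);print(c,z,p.round(4),np.degrees(p[2]).round(2),round(f,1),'notch',p[:2]+.09*np.array([np.cos(p[2]),np.sin(p[2])]))
a=cv2.imread('pics/raw6_top.png');b=cv2.imread('pics/raw6_scene.png')
cv2.imwrite('pics/c6.png',np.hstack([cv2.resize(a[95:235,240:380],(400,400),interpolation=2),cv2.resize(b[180:305,220:365],(400,345),interpolation=2)[:345] if 0 else cv2.resize(b[175:320,220:365],(400,400),interpolation=2)]))
cv2.imwrite('pics/f6.png',a)
"
```

```text
t 14.725 tcp [ 0.7701 -0.2205  0.1982] togo cm [  0.22 -30.43   8.78] xang 39.5 tilt [-0.002 -0.003 -1.   ] F [-0.3  1.  -0.3] w 0.0
top 0.066 [0.578  0.0159 0.036 ] 2.06 -225.4 notch [0.66789574 0.01913559]
top 0.07 [0.5767 0.0158 0.0363] 2.08 -228.4 notch [0.66663307 0.01910871]
top 0.075 [0.5751 0.0158 0.0376] 2.15 -231.7 notch [0.66504492 0.01913913]
scene 0.066 [0.5763 0.013  0.061 ] 3.5 -208.5 notch [0.66614487 0.01847748]
scene 0.07 [0.579  0.0164 0.0615] 3.52 -214.5 notch [0.66884057 0.02193595]
scene 0.075 [0.5824 0.0206 0.0628] 3.6 -221.2 notch [0.67220798 0.0262893 ]
```

View pics/c6.png

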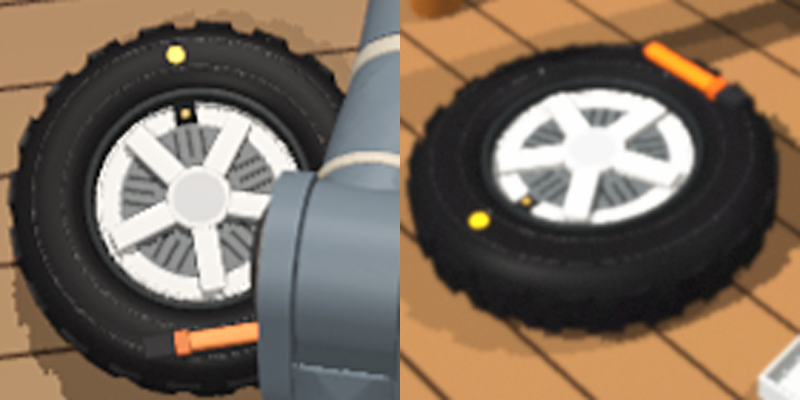

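View pics/f6.png

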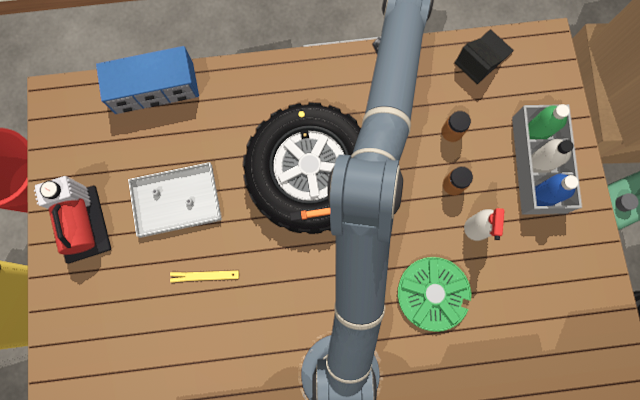

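The picture shows the notch over the valve (brass tip at (186,113), left half), with nothing else moved. The camera height cross-check is ambiguous (66–70 mm) because the arm partly hides the cover. I'll touch the dome again to be sure the cover stayed down.

>>> arm_command(
  rows=[
    {"dx": 0,"dy": -5,"dz": 0,"wx": 0,"wy": 0,"wz": 0,"hand": 0},
    {"dx": 0,"dy": -5,"dz": 0,"wx": 0,"wy": 0,"wz": 0,"hand": 0},
    {"dx": 0,"dy": -5,"dz": 0,"wx": 0,"wy": 0,"wz": 0,"hand": 0},
    {"dx": 0,"dy": -5,"dz": 0,"wx": 0,"wy": 0,"wz": 0,"hand": 0},
    {"dx": 0,"dy": -5,"dz": 0,"wx": 0,"wy": 0,"wz": 0,"hand": 0},
    {"dx": 0,"dy": -5,"dz": 0,"wx": 0,"wy": 0,"wz": 0,"hand": 0},
    {"dx": 0,"dy": 0,"dz": 5,"wx": 0,"wy": 0,"wz": 0,"hand": 0},
    {"dx": 0,"dy": 0,"dz": 5,"wx": 0,"wy": 0,"wz": 0,"hand": 0},
    {"dx": 0,"dy": 0,"dz": 0.8,"wx": 0,"wy": 0,"wz": 0,"hand": 0},
    {"dx": 0,"dy": 0,"dz": 0,"wx": 0,"wy": 0,"wz": 0,"hand": 0},
  ],
  force=20,
)

```text
time: 16.08
ee_pos: [0.5781, 0.0158, 0.0933]
tcp_rot: [0.94, 0.341, 0.0, -0.0]
contact_force: [0.4, 0.2, 0.6]
width: -0.0001
```

>>> arm_command(
  rows=[
    {"dx": 0,"dy": 0,"dz": 0.5,"wx": 0,"wy": 0,"wz": 0,"hand": 0},
    {"dx": 0,"dy": 0,"dz": 0.3,"wx": 0,"wy": 0,"wz": 0,"hand": 0},
    {"dx": 0,"dy": 0,"dz": 0.2,"wx": 0,"wy": 0,"wz": 0,"hand": 0},
    {"dx": 0,"dy": 0,"dz": 0,"wx": 0,"wy": 0,"wz": 0,"hand": 0},
    {"dx": 0,"dy": 0,"dz": 0,"wx": 0,"wy": 0,"wz": 0,"hand": 0},
  ],
  force=20,
)

```text
time: 16.7
ee_pos: [0.578, 0.0151, 0.0824]
tcp_rot: [0.94, 0.341, 0.0, -0.0]
contact_force: [0.3, 0.4, -0.2]
width: 0.0002
```

>>> arm_command(
  rows=[
    {"dx": 0,"dy": 0,"dz": 0.15,"wx": 0,"wy": 0,"wz": 0,"hand": 0},
    {"dx": 0,"dy": 0,"dz": 0.15,"wx": 0,"wy": 0,"wz": 0,"hand": 0},
    {"dx": 0,"dy": 0,"dz": 0,"wx": 0,"wy": 0,"wz": 0,"hand": 0},
  ],
  force=20,
)

```text
time: 17.08
ee_pos: [0.5782, 0.0151, 0.082]
tcp_rot: [0.94, 0.34, 0.0, -0.0]
contact_force: [-6.0, -0.3, 17.6]
width: 0.0
```

There was no contact at 82.4 mm and a hard stop at 82.0 mm, so the cover had stayed home. I'll retreat.

>>> arm_command(
  rows=[
    {"dx": 0,"dy": 0,"dz": -1,"wx": 0,"wy": 0,"wz": 0,"hand": 0},
    {"dx": 0,"dy": 0,"dz": -5,"wx": 0,"wy": 0,"wz": 0,"hand": 0},
    {"dx": 0,"dy": 0,"dz": -6,"wx": 0,"wy": 0,"wz": 0,"hand": 0},
    {"dx": -5,"dy": -3,"dz": 0,"wx": 0,"wy": 0,"wz": 0,"hand": 0},
    {"dx": 2,"dy": -5,"dz": 0,"wx": 0,"wy": 0,"wz": 0,"hand": 0},
    {"dx": 2,"dy": -5,"dz": 0,"wx": 0,"wy": 0,"wz": 0,"hand": 0},
    {"dx": 4,"dy": -4,"dz": 0,"wx": 0,"wy": 0,"wz": 0,"hand": 0},
    {"dx": 4,"dy": -4,"dz": 0,"wx": 0,"wy": 0,"wz": 0,"hand": 0},
    {"dx": 4,"dy": -4,"dz": 0,"wx": 0,"wy": 0,"wz": 0,"hand": 0},
    {"dx": 4,"dy": -4,"dz": 0,"wx": 0,"wy": 0,"wz": 0,"hand": 0},
    {"dx": 0,"dy": 0,"dz": 0,"wx": 0,"wy": 0,"wz": 0,"hand": 0},
    {"dx": 0,"dy": 0,"dz": 0,"wx": 0,"wy": 0,"wz": 0,"hand": 0},
  ],
  force=20,
)

```text
time: 18.58
ee_pos: [0.5074, 0.3332, 0.1989]
tcp_rot: [0.94, 0.34, -0.0, 0.0]
contact_force: [0.4, -1.1, 0.0]
width: 0.0001
```

```bash
python3 -c "
from h import *
togo(.578,.0154,.11)
im=read_camera('top')
p,f=fit(im,'top',[.577,.0150,np.radians(2)],.066);print(p.round(4),np.degrees(p[2]).round(2),round(f,1))
a=im[95:235,230:390];cv2.imwrite('pics/c7.png',cv2.resize(a,None,fx=4,fy=4,interpolation=2)[:,:,::-1])
"
```

```text
t 18.575 tcp [0.5074 0.3332 0.1989] togo cm [-14.91  28.92   8.92] xang 39.8 tilt [-0.    -0.001 -1.   ] F [ 0.4 -1.1  0. ] w 0.0001
[0.5769 0.0152 0.0399] 2.29 -251.3
```

View pics/c7.png

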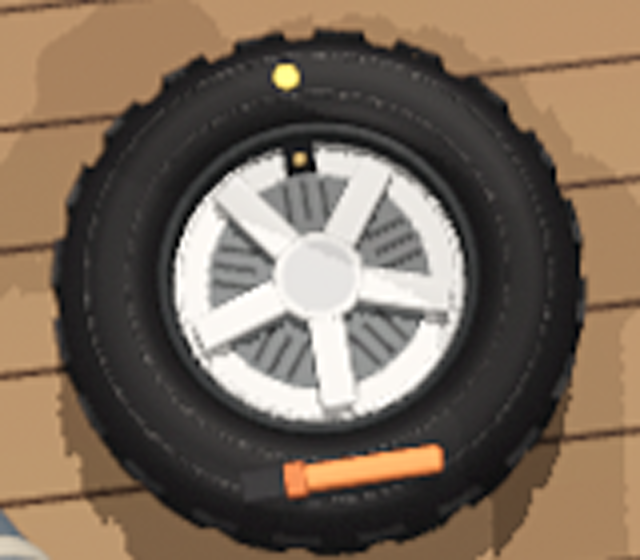

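The valve tip at crop (300,159) is centred in the notch, and the cover angle of 2.29° matches the dot's 2.3°. The brush hasn't moved and the hand is clear, so I'm handing in.

```bash
python3 -c "
from rig import *
print(job_done())"
```

```text
the job is handed in; nothing more can be done
None
```

The cover is turned, pressed home and handed in at about 18.6 s of the 54 s allowed. I turned the silver cover about 62° counter-clockwise with the shut fingertips against one spoke. I then pressed the centre dome down to the seat and took the hand away.

**Last checks:**
- **Notch over the valve:** the top camera puts the notch at 2.29° against the yellow dot's 2.3°, and the valve tip shows in the middle of the notch.
- **Fully home:** the dome stopped hard at 82.1 mm under 15 N. On a second touch there was no contact at 82.4 mm and a hard stop at 82.0 mm, so it had stayed down. The expected height is 82 mm.
- **Level all round:** I did not measure tilt directly. I inferred it from the full stroke and the hard stop at the centre.
- **Other things:** the brush, jars, spray, tray, nuts, trim tool and green look-alike appear unmoved in the pictures.

**Disagreements:** with the arm partly in the top view, the two cameras put the cover's height anywhere from 66 to 70 mm. The scene camera also read the angle as 3.5°, where the top camera read 2.1° at the time. I settled the height by the second touch and the angle by the clear top view afterwards.

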